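Read a glaze tile's colour on the tilting colour reader

TASK

Take the clear dust hood off the colour reader by its orange handle and hang it by that handle over both prongs of the steel rack, and let go of it there. Then pick up the green test tile by its wooden grip, tilt it to the slope of the reader's white plate, and press it gently and flush on the plate, centred on the round window, so that the sprung plate gives by a few millimetres. Finish while still gripping the tile and holding it pressed like this; leave everything else on the table where it is.

Things in the scene. Friction and masses are not known exactly. Their poses are not given: they have to be found in the camera images.
- hood: clear plastic dust hood, an open-bottomed box 120 x 120 x 100 mm high with 3 mm walls, 0.11 to 0.22 kg, standing on the table over the reader at the start (it must rise about 100 mm straight up to clear it). Origin at the centre of its lower rim, z up
- bail (a point): centre of the hood's orange handle bar: a round bar 12 mm thick, 108 mm long along its y axis, carried by two 8 mm thick legs at its ends, 156 mm above the hood's lower rim (50 mm clear space between the bar and the hood's top)
- rack: fixed drying rack: wooden foot 130 x 150 x 12 mm, a steel post and two steel prongs. Origin on the table under prongs; the prongs point along its -x
- prongs (a point): point midway between the two prongs, on the level of their centre lines, 200 mm above the table. Prongs: 8 mm rods at y = -40 and +40 mm, along x from the post (18 mm thick, at x = +100, top 15 mm above this point) to x = -12, ends turned up to 16 mm above this point at x = -18. Enter from -x; a bar lying on them has its centre 10 mm above this point. Hung at x = 0 to +30 the hood clears the post
- tile_grip (a point): green glaze test tile to be read, 0.08 to 0.16 kg: square plate 64 x 64 x 8 mm lying flat on the table, with an upright wooden grip bar glued on its back, 44 mm (x) x 18 mm (y) x 30 mm (z), reaching up to 38 mm. This point is the centre of the grip bar, 23 mm above the tile's underside; z points up, away from the tile
- tile_face (a point): centre of the green tile's underside, which is the face to be read; z points from it to the grip bar
- reader: fixed colour reader, black foot 90 x 90 x 18 mm, origin at the centre of its underside. On it is a tilting grey bed, hinged along the foot's -x edge, which stays at the slope it was set to (10 to 27 degrees, different each time; the +x side is the high one)
- window (a point): centre of the round window (32 mm across) on the reader's white plate, in the plane of the plate; the plate is 56 x 56 mm and stands 12 mm proud of the grey bed. z is the plate's normal (out of the plate, up and towards the foot's -x side), y lies level along the hinge, x points up the slope. It moves with the plate
- platen (a joint): how far the white plate is pushed in along its normal, m: 0 at rest, 0.008 at its stop. Spring: begins to give at about 2 N, then 1 N per mm
- tile_blue_grip (a point): centre of the grip bar of a blue tile of the same shape, to be left alone
- tile_ochre_grip (a point): centre of the grip bar of an ochre tile of the same shape, to be left alone
- brush_pot: blue ceramic pot, 76 mm across, 100 mm high, to be left alone (origin under it)
- jar: amber glass jar, 60 mm across, 85 mm high, to be left alone (origin under it)
- bowl: white bowl, 90 mm across, 40 mm high, to be left alone (origin under it)
- cutter: steel ring cutter, 64 mm across, 22 mm high, to be left alone (origin under it)
- scraper: spatula, 200 mm long, to be left alone (origin under it)
Mind the look-alikes: they are no part of the job. Of the things that look like the part that bears tile_grip, the smaller one is meant. Of the things that look like the hood, the smaller one is meant.

How it is judged:
On the way:
1. the hood hangs by its handle on both prongs, let go (x of bail in the frame of prongs between -0.02 and 0.06 m and y of bail in the frame of prongs between -0.02 and 0.02 m and z of bail in the frame of prongs between 0.004 and 0.016 m and contact force between hood and rack above 0.4 N and contact force between hood and the arm below 0.1 N and contact force between hood and the fingers below 0.1 N and linear speed of hood below 0.06 m/s and angle between hood's own z axis and vertical below 0.25 rad), for 0.3 s.
At the end, for the whole second after the job is handed in: The hood hangs still on both prongs, untouched by the robot. The green tile lies flat on the white plate (within 0.06 rad, 2.5 mm), within 10 mm of the window's centre along each edge, pressing the plate in by at least 1.5 mm, still held between the fingers (all of step 1 and angle between the z axis of tile_face and the z axis of window, either way round below 0.06 rad and x of tile_face in the frame of window between -0.01 and 0.01 m and y of tile_face in the frame of window between -0.01 and 0.01 m and z of tile_face in the frame of window between -0.0025 and 0.0025 m and value of joint platen above 0.0015 m and contact force between tile and the fingers above 1 N); the arm keeps its last pose, push and grip.
It fails at once if the tile is pressed or knocked on the reader with more than 30 N (contact force between tile and reader above 30 N).
It fails at once if another thing on the table is moved by more than 25 mm or tipped over (distance of any of tile_blue_grip, tile_ochre_grip, brush_pot, jar, bowl, cutter, scraper from where it was at the start of the episode above 0.025 m or angle between any of brush_pot, jar's own z axis and vertical above 0.5 rad).
It also fails if it takes over 58 s, if anything falls off the work surface, if the arm or the gripper's body presses on something with over 40 N, if the wrist force passes 120 N, or if a joint passes its speed limit or range.

ROBOT

A 6-joint arm with a two-finger parallel gripper is mounted at the origin on the work surface. World frame = base frame: x ahead of the robot, y to its left, z up, the work surface at z = 0. Lengths are in m, angles in rad, forces in N, time in s.
With the tool pointing down it reaches from about 0.225 to 0.875 m from the base axis. Payload 3.4 kg.
Tool frame: the origin (TCP) lies between the finger pads; the fingertips stand 11 mm ahead of it and the grasp point (between the pads) lies 8 mm behind it; z points along the fingers, y is the line along which they close (so a half turn about z gives the same grasp; the last joint's range is limited). The gripper opens to 85 mm and grips with 20 to 120 N. Pads are 22 mm wide; open, the fingers measure 114 mm over their backs; the gripper's body (76 mm by 85 mm) begins 54 mm behind the grasp point. The pads swing forward as they close: fully open they stand 13 mm farther back than shut.
Start: joints at [1.057, 0.276, 1.505, -0, 1.361, -0.121], TCP at [0.22, 0.531, 0.242] pointing down, gripper open.
Joint ranges: [-2.89, 2.89], [-0.75, 2.08], [0.22, 2.7], [-1.18, 4.32], [0.11, 2.71], [-2.7, 2.7]. Speed limits (rad/s): [2.57, 2.57, 3.14, 3.14, 3.14, 3.14].

INTERFACE

Orientations are given as a unit quaternion [w, x, y, z].
In Python, from rig import manip, imaging gives the robot as it stands. The module is installed in compiled form; this text tells all that it offers.
- The arm moves only by the tool jog_arm, never from a script. Its argument "deltas" is one flat list of numbers, 7 for each row, row after row: the turn, a rotation vector about the world's x, y, z in degrees, then the shift along the world's x, y, z in mm, then the opening, from 0 (shut) to 1 (fully open). In form: [ax, ay, az, tx, ty, tz, gripper, ax, ay, az, tx, ty, tz, gripper, ...]. A call has 1 to 20 rows; each row is the pose to reach, as a shift and turn from the pose commanded when the call began; what a row does not reach only later rows make up. A row lasts 1/10 s, in which the tool goes at most 50 mm and 8.59 degrees, less where a joint would pass 70% of its speed; a pose out of reach is approached as far as the arm can. A call with a gripper value outside its range is refused whole. The fingers move at their own pace and stop on an object; "grip_force" is the grip in N (left out, the last holds). Time passes only in rows, so rows that repeat a pose let the fingers close. It gives the time, the measured TCP pose, the force, the opening and the grip force at its end, in the units of the state.
- manip.get_state(): the state, without advancing time (a new reading comes with each control period).
- imaging.get_image(name): name is "scene" or "top"; returns the picture (420x560x3 uint8, blue, green, red); there is no depth.
- imaging.calibration(name): a dict with "mtx" (3x3 intrinsics, pixels), "dist" ([k1, k2, p1, p2, k3] as OpenCV has them; the pictures are not rectified), "cam_to_world" (4x4, takes a point from camera to world coordinates). Camera axes: x right, y down, z forward; pixel columns grow to the right and rows downward; lengths in m; the calibration is good to about 2 mm. A picture is of the moment at which its call begins. calibration takes no time and is no camera call.
- manip.sign_off(): hands the job in; it is judged then, once.
The state is a dict: "clock": time; "qpos": joint angles; "qd": joint speeds; "effort": joint torques, N m; "position": TCP position; "ee_rot": TCP orientation; "contact_force": force on the tool from outside, world axes, zero at the start; "moment": the same for the moment, N m; "width": finger opening in m; "gripper_force": force on a finger pad.
Only numpy, scipy, OpenCV 4.12 (cv2) and the standard library are available. Lean on these libraries where they do the work, as an engineer would, in place of code of your own. Each camera call takes 0.05 s, during which the arm holds its last target. There are 200 camera calls.

## Working session

There is one attempt and no reset: what is moved stays moved. The work goes in short steps, Python scripts to look and compute and a tool call to move; the robot and the scene stay as the last step left them, time stands still between calls to the robot, and variables do not carry over. Pictures are saved under pics/ and viewed, at most 13 in all, crops included, and the job is handed in when it is done.

Besides the shell and the picture viewer there is one more tool, called after "Request:" by a JSON object that holds its "op" and its "data", one argument or row to a line. jog_arm: Moves the arm, as the interface text tells. Its arguments: {"type":"object","properties":{"deltas":{"type":"array"},"grip_force":{"type":"number"}},"required":["deltas"]}

```bash
mkdir -p pics
python3 - <<'E'
from rig import manip, imaging
import cv2
for n in("scene","top"):
    cv2.imwrite(f"pics/{n}0.png",imaging.get_image(n)); c=imaging.calibration(n); print(n,c["mtx"],c["dist"],c["cam_to_world"])
print(manip.get_state())
E
```

```text
scene [[402.65051615   0.         271.54717192]
 [  0.         402.65051615 211.3907015 ]
 [  0.           0.           1.        ]] [-0.03708678  0.          0.          0.          0.        ] [[-0.28115319  0.67156918 -0.68552733  1.18545195]
 [ 0.95945145  0.18171193 -0.21548478  0.20222067]
 [-0.02014444 -0.71831443 -0.69542691  0.8509554 ]
 [ 0.          0.          0.          1.        ]]
top [[397.4344938    0.         284.33324414]
 [  0.         397.4344938  215.02939222]
 [  0.           0.           1.        ]] [-0.05511487  0.          0.          0.          0.        ] [[-0.0104575  -0.99073016  0.13544149  0.34347748]
 [-0.99991584  0.01140085  0.00619124  0.00136444]
 [-0.007678   -0.13536535 -0.990766    1.32536403]
 [ 0.          0.          0.          1.        ]]
{'clock': 0.1, 'qpos': array([ 1.05698222e+00,  2.76548867e-01,  1.50601036e+00, -8.46932557e-06,
        1.36068075e+00, -1.20996595e-01]), 'qd': array([-0.00113066, -0.00019808, -0.00254622, -0.00073371,  0.00018961,
       -0.00026256]), 'effort': array([ 1.57726245e-03, -4.17701304e+01, -2.46404082e+01,  4.36584912e-05,
        5.75094775e-03,  3.01606804e-05]), 'position': array([0.21989096, 0.53081096, 0.2415149 ]), 'ee_rot': array([-2.53132256e-04,  1.95147464e-01,  9.80773566e-01, -7.83808657e-04]), 'contact_force': array([-0.22633403, -0.27835326,  0.14938534]), 'moment': array([-0.01115656, -0.02504051, -0.0546395 ]), 'gripper_force': 0.0, 'width': 0.08535432867583476}
```

View pics/scene0.png

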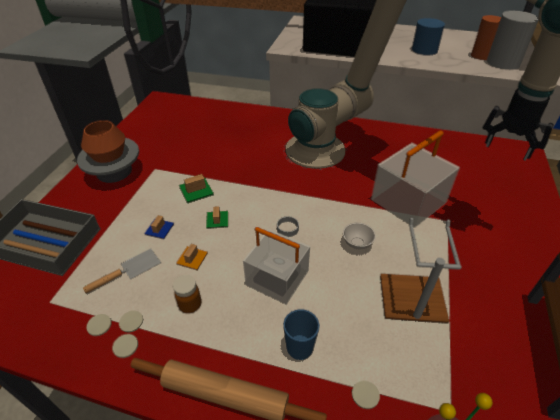

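View pics/top0.png

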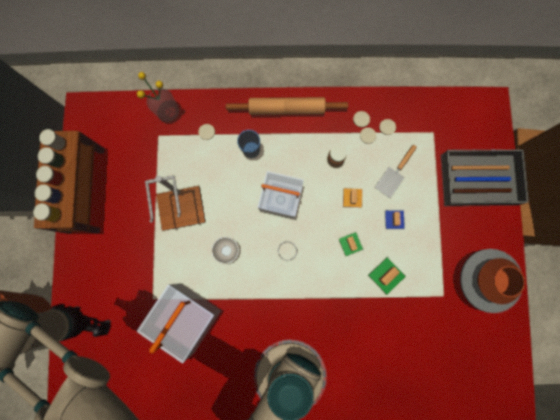

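The small hood stands at scene (277,262) / top (281,195). The rack is at scene (430,265) / top (178,203), and the small green tile at scene (217,217) / top (350,243). The large hood and large green tile are the look-alikes.

```bash
cat > h.py <<'E'
import numpy as np, cv2
from rig import manip, imaging
def ray(n,px):
    c=imaging.calibration(n); u=cv2.undistortPoints(np.array([[px]],float),c["mtx"],np.array(c["dist"]))[0,0]
    T=np.array(c["cam_to_world"]); return T[:3,3],T[:3,:3]@np.array([u[0],u[1],1])
def onz(n,px,z):
    o,d=ray(n,px); return o+d*(z-o[2])/d[2]
def tri(ps,pt):
    o1,d1=ray("scene",ps);o2,d2=ray("top",pt)
    s=np.linalg.lstsq(np.c_[d1,-d2],o2-o1,rcond=None)[0]
    a=o1+s[0]*d1;b=o2+s[1]*d2; return (a+b)/2,np.linalg.norm(a-b)
def proj(n,P):
    c=imaging.calibration(n);W=np.linalg.inv(np.array(c["cam_to_world"]))
    return cv2.projectPoints(np.array(P,float).reshape(-1,3),cv2.Rodrigues(W[:3,:3])[0],W[:3,3],c["mtx"],np.array(c["dist"]))[0][:,0]
def mosaic(cells,out):  # cells: (img,x0,y0,w,h,scale) pasted side by side
    ims=[cv2.resize(i[y:y+h,x:x+w],None,fx=s,fy=s,interpolation=cv2.INTER_CUBIC) for i,x,y,w,h,s in cells]
    H=max(i.shape[0] for i in ims); ims=[cv2.copyMakeBorder(i,0,H-i.shape[0],0,4,0) for i in ims]
    m=np.hstack(ims); print(m.shape); cv2.imwrite(out,m)
E
python3 - <<'E'
from h import *
s=cv2.imread("pics/scene0.png");t=cv2.imread("pics/top0.png")
mosaic([(s,235,220,80,80,5),(t,250,165,65,65,6)],"pics/m1.png")
mosaic([(s,375,210,95,115,4),(t,140,165,70,75,5.5)],"pics/m2.png")
for n,im,(x,y,w,h) in(("scene",s,(235,220,80,80)),("top",t,(250,165,65,65))):
    hsv=cv2.cvtColor(im[y:y+h,x:x+w],cv2.COLOR_BGR2HSV)
    m=cv2.inRange(hsv,(5,150,120),(18,255,255)); p=np.argwhere(m)[:,::-1]+[x,y]
    print(n,len(p),cv2.minAreaRect(p.astype(np.float32)),cv2.boxPoints(cv2.minAreaRect(p.astype(np.float32))))
for n,im,(x,y,w,h) in(("scene",s,(200,200,35,35)),("top",t,(335,228,32,32))):
    hsv=cv2.cvtColor(im[y:y+h,x:x+w],cv2.COLOR_BGR2HSV)
    for nm,lo,hi in(("wood",(5,80,80),(22,255,255)),("green",(45,100,40),(85,255,255))):
        m=cv2.inRange(hsv,lo,hi); p=(np.argwhere(m)[:,::-1]+[x,y]).astype(np.float32)
        print(n,nm,len(p),cv2.minAreaRect(p))
E
```

```text
(400, 798, 3)
(460, 773, 3)
scene 174 ((277.05645751953125, 236.8658905029297), (47.5369873046875, 3.6865415573120117), 22.833654403686523) [[254.43527 229.34119]
 [255.86588 225.94354]
 [299.67764 244.3906 ]
 [298.24704 247.78824]]
top 76 ((280.02154541015625, 189.3985137939453), (37.08396911621094, 2.371476650238037), 11.9761323928833) [[261.63712 186.7109 ]
 [262.12918 184.39105]
 [298.40598 192.08612]
 [297.9139  194.40598]]
scene wood 85 ((216.0, 212.5), (13.0, 6.0), 90.0)
scene green 251 ((217.0, 219.0), (16.0, 20.0), 90.0)
top wood 62 ((351.6723937988281, 243.43101501464844), (12.070197105407715, 5.0137739181518555), 68.19859313964844)
top green 202 ((350.3620910644531, 243.6551971435547), (17.45536231994629, 17.26966667175293), 68.19859313964844)
```

View pics/m1.png

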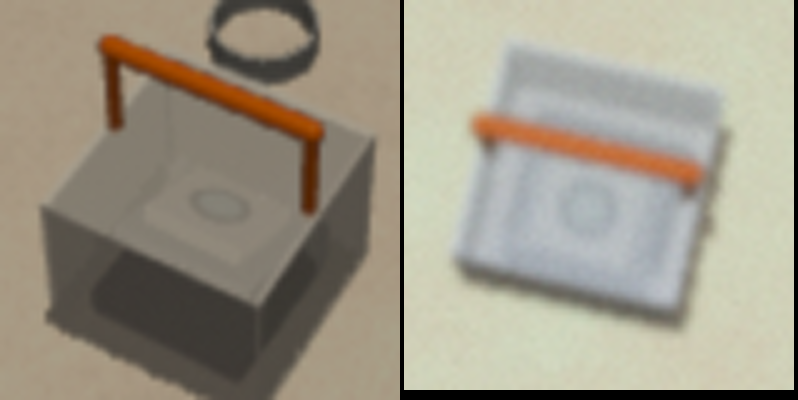

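View pics/m2.png

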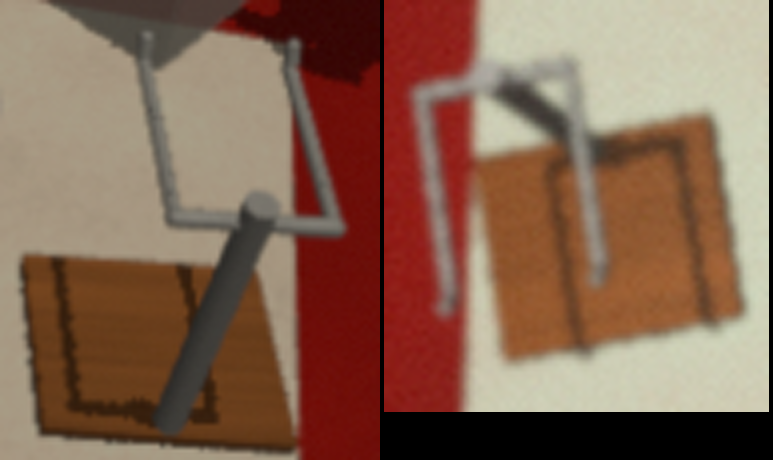

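Run:
```python
from h import *
np.set_printoptions(precision=4,suppress=True)
S=lambda u,v,x,y,s:((u+.5)/s-.5+x,(v+.5)/s-.5+y)
a=lambda u,v:S(u,v,235,220,5); b=lambda u,v:S(u-404,v,250,165,6)
c=lambda u,v:S(u,v,375,210,4); d=lambda u,v:S(u-384,v,140,165,5.5)
pts={"barL":(a(108,45),b(480,126)),"barR":(a(318,131),b(695,174)),"win":(a(219,205),b(586,208)),
"plateL":(a(145,212),b(519,235)),
"tipA":(c(147,36),d(597,276)),"tipB":(c(293,44),d(445,309)),"corA":(c(174,216),d(568,67)),"corB":(c(342,228),d(422,95)),"post":(c(261,203),d(487,75)),
"grip":((216,211.5),(351.67,243.43))}
for k,(p,q) in pts.items(): print(k,*tri(p,q))
for k in("barL","barR"): print(k,onz("scene",pts[k][0],.156),onz("top",pts[k][1],.156))
for k in("corA","corB","tipA","tipB"):
  z=.2 if k[0]=="c" else .216
  print(k,onz("scene",pts[k][0],z),onz("top",pts[k][1],z))
m=cv2.imread("pics/top0.png")
for nm,z,bx in(("wood",.038,None),("green",.008,None)):
  r={"wood":((351.67,243.43),(12.07,5.01),68.2),"green":((350.36,243.66),(17.46,17.27),68.2)}[nm]
  P=np.array([onz("top",p,z) for p in cv2.boxPoints(r)]);print(nm,P.mean(0),np.linalg.norm(np.diff(P,axis=0),axis=1),np.degrees(np.arctan2(*np.diff(P,axis=0)[:,1::-1].T)))
```

```text
barL [0.5978 0.0283 0.2078] 0.09043185286853284
barR [0.5665 0.018  0.1196] 0.10545948826313115
win [0.5688 0.0229 0.0564] 0.0002457728139649422
plateL [0.5675 0.0233 0.0519] 0.07659380109969115
tipA [0.4995 0.3102 0.2145] 0.0019500960056729817
tipB [0.4834 0.3891 0.2134] 0.0010603993102392235
corA [0.6135 0.332  0.2008] 0.0007713611186773194
corB [0.5997 0.4123 0.2005] 0.005049720540201528
post [0.6064 0.3708 0.2153] 0.0012257404702088368
grip [ 0.4242 -0.2079  0.0351] 0.0007830965603459622
barL [ 0.5664 -0.0318  0.156 ] [0.5933 0.074  0.156 ]
barR [0.5926 0.0772 0.156 ] [ 0.5676 -0.0331  0.156 ]
corA [0.6127 0.3325 0.2   ] [0.6137 0.3318 0.2   ]
corB [0.5984 0.4151 0.2   ] [0.5997 0.4098 0.2   ]
tipA [0.5007 0.3109 0.216 ] [0.4993 0.3088 0.216 ]
tipB [0.4861 0.3889 0.216 ] [0.4831 0.3876 0.216 ]
wood [ 0.4241 -0.2077  0.038 ] [0.0164 0.0389 0.0163] [ -69.0448 -159.8936  110.8564]
green [ 0.4253 -0.2083  0.008 ] [0.0579 0.0576 0.0576] [ -69.0183 -159.9751  110.8396]
```

Request:
{"op": "jog_arm", "data": {
  "deltas": [0,0,-20,0,0,100,1,0,0,-40,90,-125,120,1,0,0,-81,360,-510,120,1,0,0,-81,360,-510,120,1,0,0,-81,360,-510,120,1,0,0,-81,360,-510,120,1,0,0,-81,360,-510,120,1,0,0,-81,360,-510,120,1,0,0,-81,360,-510,120,1,0,0,-81,360,-510,120,1,0,0,-81,360,-510,120,1,0,0,-81,360,-510,120,1,0,0,-81,360,-510,120,1,0,0,-81,360,-510,120,1,0,0,-81,360,-510,120,1,0,0,-81,360,-510,120,1,0,0,-81,360,-510,120,1,0,0,-81,360,-510,120,1]
}}

```text
clock: 1.9
position: [0.5793, 0.0224, 0.3625]
ee_rot: [-0.0, 0.785, 0.62, 0.0]
contact_force: [-0.1, 0.6, 0.3]
width: 0.0858
gripper_force: 0.0
```

Request:
{"op": "jog_arm", "data": {
  "deltas": [0,0,0,0,-1,-50,1,0,0,0,0,-1,-100,1,0,0,0,0,-1,-150,1,0,0,0,0,-1,-180,1,0,0,0,0,-1,-200,1,0,0,0,0,-1,-214,1,0,0,0,0,-1,-214,1,0,0,0,0,-1,-214,0,0,0,0,0,-1,-214,0,0,0,0,0,-1,-214,0,0,0,0,0,-1,-214,0,0,0,0,0,-1,-214,0,0,0,0,0,-1,-214,0,0,0,0,0,-1,-214,0],
  "grip_force": 60
}}

```text
clock: 3.3
position: [0.5804, 0.0202, 0.149]
ee_rot: [0.0, 0.785, 0.619, 0.0]
contact_force: [-0.4, 0.6, 3.7]
width: 0.01
gripper_force: 58.5
```

Request:
{"op": "jog_arm", "data": {
  "deltas": [0,0,0,0,0,8,0,0,0,0,0,0,20,0,0,0,0,0,0,35,0,0,0,0,0,0,50,0,0,0,0,0,0,65,0,0,0,0,0,0,80,0,0,0,0,0,0,95,0,0,0,0,0,0,110,0,0,0,0,0,0,125,0,0,0,0,0,0,140,0,0,0,0,0,0,150,0,0,0,0,0,0,150,0,0,0,0,0,0,150,0]
}}

```text
clock: 4.6
position: [0.5799, 0.0203, 0.2981]
ee_rot: [-0.0, 0.785, 0.619, -0.0]
contact_force: [-0.2, 0.8, -1.8]
width: 0.0099
gripper_force: 58.7
```

Run:
```python
from h import *
s=imaging.get_image("scene");t=imaging.get_image("top");cv2.imwrite("pics/s1.png",s);cv2.imwrite("pics/t1.png",t)
np.set_printoptions(precision=4,suppress=True)
print(manip.get_state()["contact_force"])
mosaic([(s,205,130,150,170,2.6),(t,240,110,90,110,4)],"pics/m3.png")
# big hood + obstacles extents from top0 (table plane)
for nm,p,z in(("bighood",(138,318),.12),("bh",(178,285),.12),("bh",(220,318),.12),("bowl",(227,250),.04),("pot",(250,145),.1),("cutter",(288,251),.02)): print(nm,onz("top",p,z))
```

```text
[-0.3174  0.0259 -3.0638]
(442, 758, 3)
bighood [0.2018 0.4508 0.12  ]
bh [0.2992 0.3314 0.12  ]
bh [0.2013 0.2035 0.12  ]
bowl [0.4072 0.196  0.04  ]
pot [0.7383 0.1164 0.1   ]
cutter [ 0.4029 -0.0012  0.02  ]
```

View pics/m3.png

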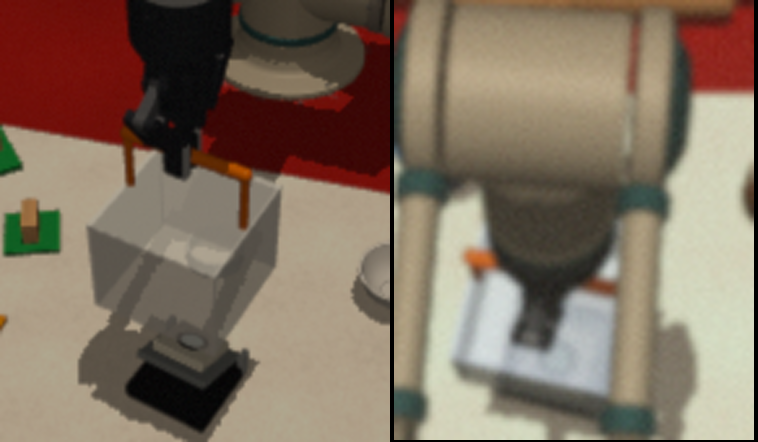

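Request:
{"op": "jog_arm", "data": {
  "deltas": [0,0,0,-12,8,5,0,0,0,2,-35,25,5,0,0,0,5,-60,45,5,0,0,0,8,-85,62,5,0,0,0,11,-110,80,5,0,0,0,14,-135,100,5,0,0,0,17,-152,120,5,0,0,0,20,-162,145,5,0,0,0,22,-165,170,5,0,0,0,24,-165,195,5,0,0,0,25,-165,220,5,0,0,0,25,-165,245,5,0,0,0,25,-165,270,5,0,0,0,25,-163,290,0,0,0,0,25,-160,305,-10,0,0,0,25,-158,315,-25,0,0,0,25,-158,315,-45,0,0,0,25,-158,315,-60,0,0,0,25,-158,315,-68,0,0,0,25,-158,315,-68,0]
}}

```text
clock: 6.7
position: [0.421, 0.3346, 0.2288]
ee_rot: [-0.001, 0.633, 0.774, -0.002]
contact_force: [-0.4, -0.1, -1.7]
width: 0.0096
gripper_force: 58.6
```

Run:
```python
from h import *
s=imaging.get_image("scene");t=imaging.get_image("top");cv2.imwrite("pics/s2.png",s);cv2.imwrite("pics/t2.png",t)
mosaic([(s,340,120,120,130,3.6),(t,130,165,100,110,3.5)],"pics/m4.png")
```

```text
(468, 790, 3)
```

View pics/m4.png

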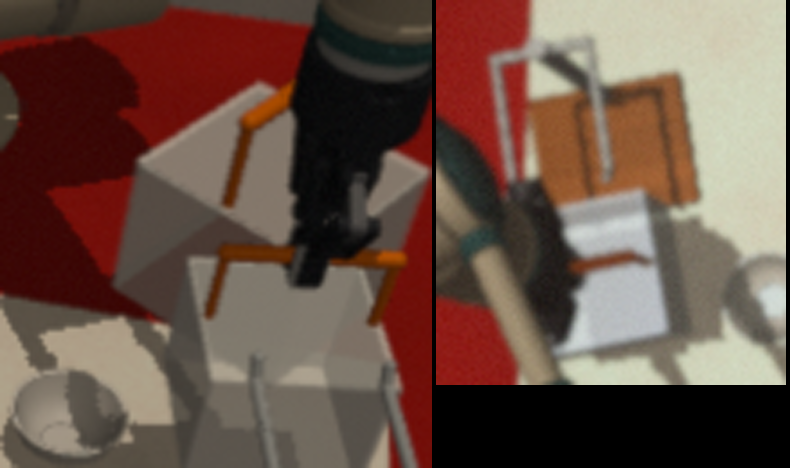

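The hood hangs from the gripper just in front of the rack. The bar ends are at crop (222,252) and (401,260), and both prong tips are between the handle's legs in view.

Run:
```python
from h import *
np.set_printoptions(precision=4,suppress=True)
S=lambda u,v,x,y,s:((u+.5)/s-.5+x,(v+.5)/s-.5+y)
im=cv2.imread("pics/s2.png");x,y,w,h=395,183,62,14
m=cv2.inRange(cv2.cvtColor(im[y:y+h,x:x+w],cv2.COLOR_BGR2HSV),(5,150,100),(18,255,255));p=np.argwhere(m)[:,::-1]+[x,y]
print("ends px",p[:,0].min(),p[:,0].max())
a=onz("scene",S(222-1,252,340,120,3.6),.237);b=onz("scene",S(402,260,340,120,3.6),.237)
print(a,b,(a+b)/2,np.linalg.norm(a-b),np.degrees(np.arctan2(*(b-a)[:2][::-1])))
print("top end",onz("top",S(648-436,258,130,165,3.5),.237))
R=np.radians(11.4);ex=np.array([np.cos(R),np.sin(R)]);ey=np.array([-ex[1],ex[0]]);O=np.array([.510,.3526])
for q in(a,b,(a+b)/2,onz("top",S(648-436,258,130,165,3.5),.237)): print("rackframe",(q[:2]-O)@ex,(q[:2]-O)@ey)
# prong tips with same scene cam, this image
for q in((258,358),(388,370)):
  P=onz("scene",S(*q,340,120,3.6),.216);print("tip",P,(P[:2]-O)@ex,(P[:2]-O)@ey)
```

```text
ends px 404 453
[0.4328 0.2804 0.237 ] [0.4106 0.3923 0.237 ] [0.4217 0.3364 0.237 ] 0.1140938977570123 101.23935486762392
top end [0.4304 0.2682 0.237 ]
rackframe -0.08993109036614826 -0.05551835086680548
rackframe -0.08961119585646495 0.05857509843196123
rackframe -0.0897711431113066 0.0015283737825779
rackframe -0.09474519230449234 -0.06696220053697356
tip [0.5022 0.3109 0.216 ] -0.015857710033131512 -0.039390774686896314
tip [0.4921 0.3878 0.216 ] -0.01058852886567993 0.03804664573679931
```

Request:
{"op": "jog_arm", "data": {
  "deltas": [0,0,0,10,1,0,0,0,0,0,25,4,0,0,0,0,0,40,7,0,0,0,0,0,55,10,0,0,0,0,0,70,13,0,0,0,0,0,85,16,0,0,0,0,0,97,19,0,0,0,0,0,103,20,0,0,0,0,0,103,20,0,0,0,0,0,103,20,-6,0,0,0,0,103,20,-12,0,0,0,0,103,20,-17,0,0,0,0,103,20,-21,0,0,0,0,103,20,-24,0,0,0,0,103,20,-24,0]
}}

```text
clock: 8.3
position: [0.5247, 0.3551, 0.2058]
ee_rot: [-0.0, 0.633, 0.774, -0.0]
contact_force: [-0.5, 0.0, -0.8]
width: 0.0104
gripper_force: 58.7
```

Run:
```python
from h import *
s=imaging.get_image("scene");t=imaging.get_image("top")
cv2.imwrite("pics/s3.png",s);cv2.imwrite("pics/t3.png",t)
print(manip.get_state()["contact_force"])
mosaic([(s,365,170,115,130,3.6),(t,130,165,100,110,3.5)],"pics/m5.png")
```

```text
[-0.73505949 -0.37200293 -1.87542313]
(468, 772, 3)
```

View pics/m5.png

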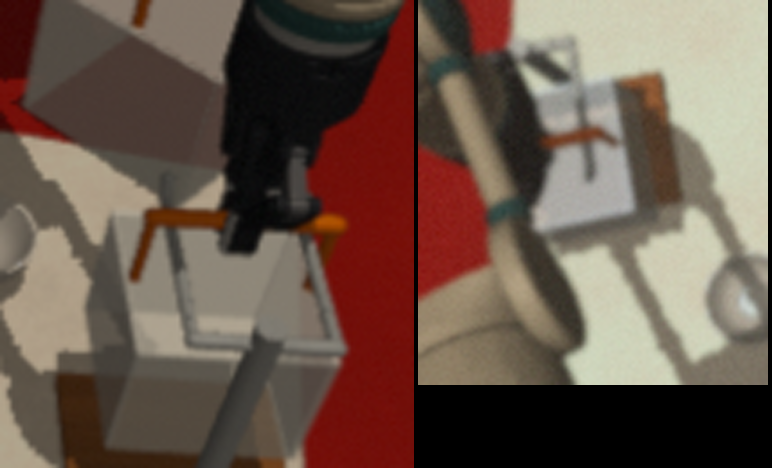

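Bar spans both prongs, with the legs outside them (crop ends (148,217), (340,224)). Now lower and release.

Request:
{"op": "jog_arm", "data": {
  "deltas": [0,0,0,0,0,-1.5,0,0,0,0,0,0,-3,0,0,0,0,0,0,-4.5,0,0,0,0,0,0,-4.5,0]
}}

```text
clock: 8.8
position: [0.5253, 0.3553, 0.2027]
ee_rot: [0.0, 0.633, 0.774, 0.001]
contact_force: [-0.9, -0.2, 2.1]
width: 0.0098
gripper_force: 59.2
```

Request:
{"op": "jog_arm", "data": {
  "deltas": [0,0,0,0,0,0,0.15,0,0,0,0,0,0,0.3,0,0,0,0,0,0,0.5,0,0,0,0,0,0,0.7,0,0,0,0,0,0,0.7,0,0,0,0,0,10,0.7,0,0,0,0,0,30,0.7,0,0,0,0,0,60,0.7,0,0,0,0,0,100,0.7,0,0,0,-20,-50,130,1,0,0,0,-60,-90,130,1,0,0,0,-100,-130,130,1,0,0,0,-130,-170,130,1,0,0,0,-160,-210,130,1,0,0,0,-180,-250,130,1,0,0,0,-200,-300,130,1,0,0,0,-200,-350,130,1,0,0,0,-200,-350,130,1]
}}

```text
clock: 10.6
position: [0.3238, 0.0022, 0.333]
ee_rot: [0.002, 0.634, 0.773, -0.0]
contact_force: [0.4, -0.3, 0.1]
width: 0.0853
gripper_force: 0.0
```

Run:
```python
from h import *
s=imaging.get_image("scene");t=imaging.get_image("top")
cv2.imwrite("pics/s4.png",s);cv2.imwrite("pics/t4.png",t)
mosaic([(s,365,170,100,130,3),(s,235,240,75,70,6)],"pics/m6a.png")
mosaic([(t,250,165,70,70,6),(t,140,160,80,80,3)],"pics/m6b.png")
a=cv2.imread("pics/m6a.png");b=cv2.imread("pics/m6b.png")
cv2.imwrite("pics/m6.png",cv2.resize(np.vstack([a[:400,:670],np.pad(b[:420,:670],((0,0),(0,max(0,670-b.shape[1])),(0,0)))]),None,fx=.73,fy=.73))
mm=cv2.imread("pics/m6.png");print(mm.shape,a.shape,b.shape)
```

```text
(420, 758, 3)
(420, 668, 3)
(599, 489, 3) (420, 758, 3) (420, 668, 3)
```

View pics/m6.png

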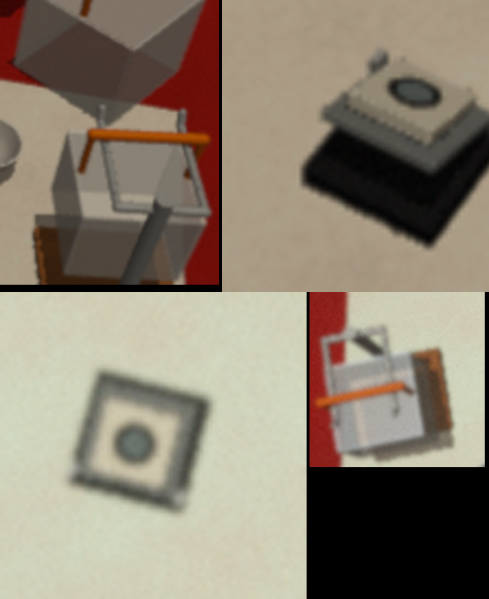

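Hood hangs level on both prongs, released (bar (90,133)-(207,139) in the crop). The reader is uncovered: window at scene ≈(279,261), top ≈(280,199.5), with the high side towards the scene camera (+x). Next I'll measure the plate corners in both views.

```bash
cat > plate.py <<'E'
from h import *
np.set_printoptions(precision=4,suppress=True)
import sys
def seg(n,c,r=30,K=8):
    im=np.mean([imaging.get_image(n).astype(np.float32) for _ in range(6)],0)
    x,y=int(c[0])-r,int(c[1])-r
    g=cv2.resize(cv2.cvtColor(im[y:y+2*r,x:x+2*r].astype(np.uint8),cv2.COLOR_BGR2GRAY),None,fx=K,fy=K,interpolation=cv2.INTER_CUBIC)
    return g,(x,y),K
def lines(cnt):  # refined quad from contour by fitting lines to 4 sides
    cnt=cv2.convexHull(cnt); e=.02
    while True:
        q=cv2.approxPolyDP(cnt,e*cv2.arcLength(cnt,True),True)[:,0].astype(float)
        if len(q)<=4: break
        e+=.005
    if len(q)<4: return None
    h=cnt[:,0].astype(float); L=[]
    # densify hull
    d=np.vstack([h[i]+(h[(i+1)%len(h)]-h[i])*t for i in range(len(h)) for t in np.linspace(0,1,20,endpoint=False)])
    for i in range(4):
        a,b=q[i],q[(i+1)%4];u=(b-a)/np.linalg.norm(b-a);s=(d-a)@u/np.linalg.norm(b-a);o=abs((d-a)@[-u[1],u[0]])
        k=d[(s>.2)&(s<.8)&(o<8)].astype(np.float32);v=cv2.fitLine(k,cv2.DIST_L2,0,.01,.01).ravel();L.append(v)
    P=[]
    for i in range(4):
        v,w=L[i-1],L[i];t=np.linalg.solve(np.c_[v[:2],-w[:2]],w[2:]-v[2:]);P.append(v[2:]+t[0]*v[:2])
    return np.array(P)
out={}
for n,c in(("scene",(279,261)),("top",(280.4,199.5))):
    g,o,K=seg(n,c);cx,cy=int((c[0]-o[0]+.5)*K),int((c[1]-o[1]+.5)*K)
    w=g[cy-8:cy+8,cx-8:cx+8].mean(); ring=np.percentile(g[cy-90:cy+90,cx-90:cx+90],80)
    vis=cv2.cvtColor(g,cv2.COLOR_GRAY2BGR)
    # window
    m=(g<(w+ring)/2).astype(np.uint8);_,lab=cv2.connectedComponents(m);mw=(lab==lab[cy,cx]).astype(np.uint8)
    cw=max(cv2.findContours(mw,0,1)[0],key=cv2.contourArea);ew=cv2.fitEllipse(cw)
    # plate: bright component around window, edge at half level between plate and bed
    for f in(.5,.6,.4):
        m=(g>(w*(1-f)+ring*f)).astype(np.uint8);m[mw>0]=1;m=cv2.morphologyEx(m,cv2.MORPH_OPEN,np.ones((9,9)))
        _,lab=cv2.connectedComponents(m);mp=(lab==lab[cy,cx]).astype(np.uint8)
        cp=max(cv2.findContours(mp,0,1)[0],key=cv2.contourArea)
        if cv2.contourArea(cp)<.5*g.size: break
    q=lines(cp);f2=lambda p:(np.array(p)+.5)/K-.5+o
    print(n,"w,ring",w,ring,"win",f2(ew[0]),ew[1],"area",cv2.contourArea(cp)/K/K);print(f2(q))
    cv2.ellipse(vis,ew,(0,0,255),1);cv2.polylines(vis,[np.round(q).astype(int)],True,(0,255,0),1)
    out[n]=(f2(ew[0]),f2(q));cv2.imwrite(f"pics/seg_{n}.png",vis[:,:392*2//2])
cv2.imwrite("pics/m7.png",cv2.resize(np.hstack([cv2.imread("pics/seg_scene.png"),cv2.imread("pics/seg_top.png")]),None,fx=.95,fy=.95))
W,e=tri(out["scene"][0],out["top"][0]);print("WIN",W,e)
# match corners by ground rays at window height
S=[onz("scene",p,W[2]) for p in out["scene"][1]];T=[onz("top",p,W[2]) for p in out["top"][1]]
C=[]
for i,s in enumerate(S):
    j=int(np.argmin([np.linalg.norm(s-t) for t in T]));P,e=tri(out["scene"][1][i],out["top"][1][j]);C.append(P);print(j,P,e)
C=np.array(C);print("mean",C.mean(0),"edges",np.linalg.norm(C-np.roll(C,-1,0),axis=1))
n=np.linalg.svd(C-C.mean(0))[2][2];n*=np.sign(n[2]);print("normal",n,"tilt",np.degrees(np.arccos(n[2])),"upslope yaw",np.degrees(np.arctan2(-n[1],-n[0])))
E
python3 plate.py
```

```text
scene w,ring 73.50390625 151.0 win [278.5191 260.7028] (58.3570671081543, 106.57222747802734) area 2580.7734375
[[308.4375 230.5625]
 [308.4375 290.4375]
 [248.5625 290.4375]
 [248.5625 230.5625]]
top w,ring 113.11328125 187.0 win [280.256  199.2131] (77.06099700927734, 80.19895935058594) area 294.078125
[[273.7329 188.2333]
 [291.0427 192.8876]
 [286.6264 209.6011]
 [269.5402 205.1788]]
WIN [0.5688 0.0225 0.0559] 0.0011556881169082548
3 [0.5322 0.0702 0.1439] 0.034941776203760794
0 [0.6097 0.0773 0.01  ] 0.06669523853332322
1 [ 0.612  -0.0301 -0.0338] 0.033257747848885445
2 [ 0.5361 -0.0291  0.1196] 0.06528554967349041
mean [0.5725 0.0221 0.0599] edges [0.1548 0.116  0.1712 0.1022]
normal [ 0.8764 -0.1288  0.4641] tilt 62.349087319822246 upslope yaw 171.6380939824492
```

Run:
```python
from h import *
s=np.mean([imaging.get_image("scene").astype(float) for _ in range(6)],0).astype(np.uint8)
t=np.mean([imaging.get_image("top").astype(float) for _ in range(6)],0).astype(np.uint8)
cv2.imwrite("pics/s5.png",s);cv2.imwrite("pics/t5.png",t)
mosaic([(s,253,247,50,54,9),(t,264,182,34,34,10)],"pics/m8.png")
```

```text
(486, 798, 3)
```

View pics/m8.png

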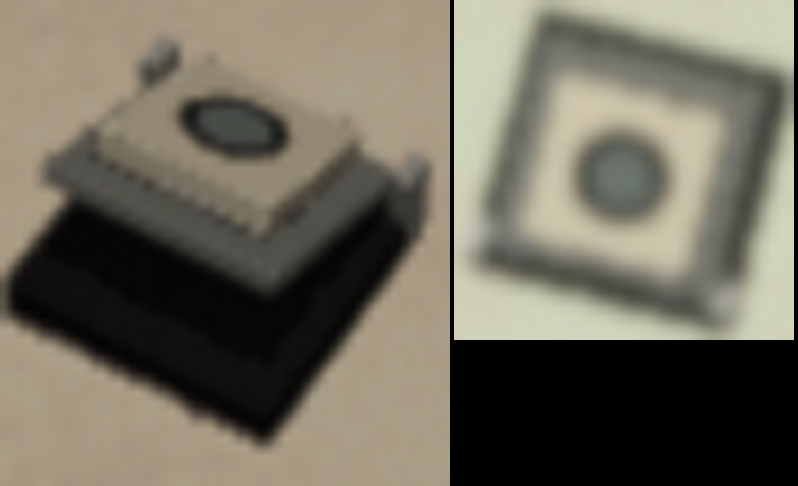

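Clear view now. Plate corners in the scene crop are (98,133), (268,223), (355,135), (205,62), and in the top crop (725,115), (558,70), (525,232), (688,278). The near (+x) side is raised and the hinge pins are on the -x side.

Run:
```python
from h import *
np.set_printoptions(precision=4,suppress=True)
S=lambda u,v,x,y,s:((u+.5)/s-.5+x,(v+.5)/s-.5+y)
a=lambda p:S(*p,253,247,9);b=lambda p:S(p[0]-454,p[1],264,182,10)
sc=[(98,133),(268,223),(355,135),(205,62)];tp=[(725,115),(558,70),(525,232),(688,278)]
C=[]
for p,q in zip(sc,tp): P,e=tri(a(p),b(q));C.append(P);print(P,e)
C=np.array(C);print(C.mean(0),np.linalg.norm(C-np.roll(C,-1,0),axis=1))
def plane(C):
    n=np.linalg.svd(C-C.mean(0))[2][2];n*=np.sign(n[2]);print("tilt",np.degrees(np.arccos(n[2])),"up yaw",np.degrees(np.arctan2(-n[1],-n[0])),n)
plane(C)
print("bed high edge",tri(a((45,165)),b((783,82))),tri(a((270,292)),b((545,17))))
W,e=tri(a((234,127)),b((622,177)));print("win",W,e)
f1,f2,f3=[onz("scene",a(p),0) for p in((12,318),(265,443),(415,235))];print("foot",f1,f2,f3,np.linalg.norm(f1-f2),np.linalg.norm(f3-f2),np.degrees(np.arctan2(*(f2-f1)[:2][::-1])))
# predicted ellipse aspect/edges vs tilt, yaw: scene corners reprojected
for yaw in(-13,):
  for T in(12,14,16,18,20,22,24):
    y=np.radians(yaw);t=np.radians(T);ux=np.array([np.cos(y)*np.cos(t),np.sin(y)*np.cos(t),np.sin(t)]);uy=np.array([-np.sin(y),np.cos(y),0])
    k=np.array([[1,-1],[1,1],[-1,1],[-1,-1]])*.028;Q=W+k@np.array([ux,uy])
    E=W+.016*np.array([ux*np.cos(f)+uy*np.sin(f) for f in np.linspace(0,6.28,40)])
    el=[cv2.fitEllipse(proj(n,E).astype(np.float32))[1] for n in("scene","top")]
    print(T,"ps",(proj("scene",Q)-[a(p) for p in sc]).round(2).ravel(),"pt",(proj("top",Q)-[b(p) for p in tp]).round(2).ravel(),np.round([e[0]/e[1] for e in el],3))
```

```text
[ 0.5871 -0.0113  0.0642] 0.0011877407066060834
[0.603  0.0422 0.0622] 0.00045667508484846015
[0.553 0.054 0.044] 0.0006116357551063114
[0.537  0.003  0.0416] 0.004833732187143899
[0.57  0.022 0.053] [0.0559 0.0546 0.0535 0.0568]
tilt 21.56650346862104 up yaw -16.610893637730815 [-0.3522  0.1051  0.93  ]
bed high edge (array([ 0.598 , -0.0271,  0.0582]), np.float64(0.007951401864492292)) (array([0.6216, 0.0471, 0.0571]), np.float64(0.0017718023786590755))
win [0.5686 0.0224 0.0559] 0.0015081054102952618
foot [ 0.6093 -0.0319  0.    ] [0.6309 0.0491 0.    ] [0.5499 0.0723 0.    ] 0.08380726466306211 0.08425260636882524 75.13450834381406
12 ps [-0.33  1.23  0.58 -0.21  1.07 -2.77 -1.46 -2.64] pt [-0.28 -0.38 -0.47  0.49 -0.72  1.17 -0.19  0.21] [0.65  0.997]
14 ps [-0.29  0.93  0.63 -0.51  1.03 -2.47 -1.5  -2.35] pt [-0.29 -0.38 -0.49  0.5  -0.7   1.15 -0.18  0.19] [0.625 0.995]
16 ps [-0.26  0.62  0.67 -0.82  0.98 -2.17 -1.54 -2.05] pt [-0.3  -0.36 -0.52  0.52 -0.67  1.13 -0.16  0.16] [0.6   0.992]
18 ps [-0.21  0.3   0.73 -1.14  0.92 -1.86 -1.59 -1.74] pt [-0.32 -0.33 -0.55  0.54 -0.63  1.09 -0.14  0.12] [0.573 0.988]
20 ps [-0.16 -0.02  0.79 -1.46  0.86 -1.54 -1.64 -1.43] pt [-0.34 -0.29 -0.58  0.58 -0.6   1.04 -0.12  0.07] [0.546 0.982]
22 ps [-0.1  -0.35  0.86 -1.79  0.79 -1.22 -1.7  -1.11] pt [-0.36 -0.24 -0.61  0.63 -0.57  0.98 -0.1   0.  ] [0.518 0.975]
24 ps [-0.04 -0.68  0.93 -2.13  0.71 -0.9  -1.76 -0.79] pt [-0.38 -0.18 -0.65  0.69 -0.53  0.91 -0.07 -0.07] [0.49  0.967]
```

Request:
{"op": "jog_arm", "data": {
  "deltas": [0,0,-8,15,-25,-30,1,0,0,-80.8,100,-210,-200,1,0,0,-80.8,100,-210,-200,1,0,0,-80.8,100,-210,-200,1,0,0,-80.8,100,-210,-200,1,0,0,-80.8,100,-210,-200,1,0,0,-80.8,100,-210,-200,1,0,0,-80.8,100,-210,-200,1,0,0,-80.8,100,-210,-200,1,0,0,-80.8,100,-210,-200,1,0,0,-80.8,100,-210,-200,1,0,0,-80.8,100,-210,-200,1,0,0,-80.8,100,-210,-200,1,0,0,-80.8,100,-210,-200,1,0,0,-80.8,100,-210,-200,1]
}}

```text
clock: 13.4
position: [0.4251, -0.2047, 0.1319]
ee_rot: [0.0, 0.984, 0.18, 0.0]
contact_force: [-1.1, 0.2, 0.6]
width: 0.0852
gripper_force: 0.0
```

Request:
{"op": "jog_arm", "data": {
  "deltas": [0,0,0,-1,-3,-40,1,0,0,0,-1,-3,-70,1,0,0,0,-1,-3,-90,1,0,0,0,-1,-3,-102,1,0,0,0,-1,-3,-109,1,0,0,0,-1,-3,-109,1,0,0,0,-1,-3,-109,0.5,0,0,0,-1,-3,-109,0.2,0,0,0,-1,-3,-109,0,0,0,0,-1,-3,-109,0,0,0,0,-1,-3,-109,0,0,0,0,-1,-3,-109,0,0,0,0,-1,-3,-109,0],
  "grip_force": 40
}}

```text
clock: 14.7
position: [0.4244, -0.208, 0.0233]
ee_rot: [0.0, 0.984, 0.18, 0.0]
contact_force: [-0.5, 0.7, 6.0]
width: 0.0173
gripper_force: 40.5
```

```bash
cat > tgt.py <<'E'
import numpy as np,sys
from scipy.spatial.transform import Rotation as R
from rig import manip
def go(d,W=(.5687,.0224,.056),tilt=21,yaw=-15,off=.0233,dx=0,dy=0):
    s=manip.get_state();q=np.array(s["ee_rot"]);Rc=R.from_quat(q[[1,2,3,0]])
    y=np.radians(yaw);ax=np.array([-np.sin(y),np.cos(y),0]);T=R.from_rotvec(-np.radians(tilt)*ax)
    ex=T.apply([np.cos(y),np.sin(y),0]);n=T.apply([0,0,1])
    # tool y = -hinge y, tool z=-n  -> tool x = y x z
    ty,tz=-ax,-n;Rt=R.from_matrix(np.c_[np.cross(ty,tz),ty,tz])
    P=np.array(W)+n*(off+d)+ex*dx+ax*dy
    print("turn deg",np.degrees((Rt*Rc.inv()).as_rotvec()).round(2),"shift mm",((P-s["position"])*1e3).round(1),"n",n.round(3),s["contact_force"].round(2))
E
python3 -c "
from tgt import *
go(.06);go(.0)"
```

```text
turn deg [  1.11 -21.28 -35.28] shift mm [115.4 238.1 110.4] n [-0.346  0.093  0.934] [-0.45  0.69  5.99]
turn deg [  1.11 -21.28 -35.28] shift mm [136.2 232.5  54.4] n [-0.346  0.093  0.934] [-0.45  0.69  5.99]
```

Request:
{"op": "jog_arm", "data": {
  "deltas": [0,0,0,0,0,10,0,0,0,0,0,0,30,0,0,0,0,0,0,55,0,0,0,0,0,0,80,0,0,0,0,0,0,105,0,0.1,-2,-4,10,20,125,0,0.2,-5,-8,22,45,130,0,0.3,-7,-12,34,70,130,0,0.4,-9,-16,46,95,130,0,0.6,-12,-20,58,120,130,0,0.8,-15,-25,70,145,130,0,0.9,-18,-30,82,170,128,0,1.1,-21.3,-35.3,94,195,124,0,1.1,-21.3,-35.3,105,218,118,0,1.1,-21.3,-35.3,115.4,238.1,110.4,0,1.1,-21.3,-35.3,115.4,238.1,110.4,0,1.1,-21.3,-35.3,115.4,238.1,110.4,0]
}}

```text
clock: 16.4
position: [0.5387, 0.0306, 0.1328]
ee_rot: [0.024, 0.975, -0.128, 0.18]
contact_force: [-0.4, -0.2, -1.4]
width: 0.0174
gripper_force: 39.6
```

Run:
```python
from h import *
from tgt import go
np.set_printoptions(precision=4,suppress=True)
go(.06);go(.008)
s=np.mean([imaging.get_image("scene").astype(float) for _ in range(4)],0).astype(np.uint8);cv2.imwrite("pics/s6.png",s)
t=imaging.get_image("top");cv2.imwrite("pics/t6.png",t)
W=np.array([.5687,.0224,.056])
y=np.radians(-15);
from scipy.spatial.transform import Rotation as R
ax=np.array([-np.sin(y),np.cos(y),0]);T=R.from_rotvec(-np.radians(21)*ax)
k=np.array([[1,-1,0],[1,1,0],[-1,1,0],[-1,-1,0]])*.032+[0,0,.06]
Rz=R.from_euler('z',-15,degrees=True)
Q=W+(T*Rz).apply(k);pq=proj("scene",Q);print(pq)
v=cv2.resize(s[185:305,215:345],None,fx=4.6,fy=4.6,interpolation=cv2.INTER_CUBIC)
pts=((pq-[215,185]+.5)*4.6-.5).round().astype(int);
for p in pts: cv2.drawMarker(v,tuple(int(i) for i in p),(255,0,255),0,10,1)
cv2.imwrite("pics/m9.png",v);print(v.shape)
hsv=cv2.cvtColor(s,cv2.COLOR_BGR2HSV);m=cv2.inRange(hsv,(45,90,30),(85,255,255))[185:305,215:345]
c=max(cv2.findContours(m,0,1)[0],key=cv2.contourArea);print(cv2.approxPolyDP(c,2,True)[:,0]+[215,185])
```

```text
turn deg [-0.02 -0.12 -0.07] shift mm [ 1.2 -0.5  0.9] n [-0.346  0.093  0.934] [-0.41 -0.16 -1.38]
turn deg [-0.02 -0.12 -0.07] shift mm [ 19.2  -5.3 -47.6] n [-0.346  0.093  0.934] [-0.41 -0.16 -1.38]
[[264.8756 240.114 ]
 [287.8586 250.3257]
 [299.6708 240.4791]
 [277.574  231.0223]]
(552, 598, 3)
[[266 238]
 [286 249]
 [299 239]
 [293 235]
 [280 242]
 [275 239]
 [275 231]]
```

View pics/m9.png

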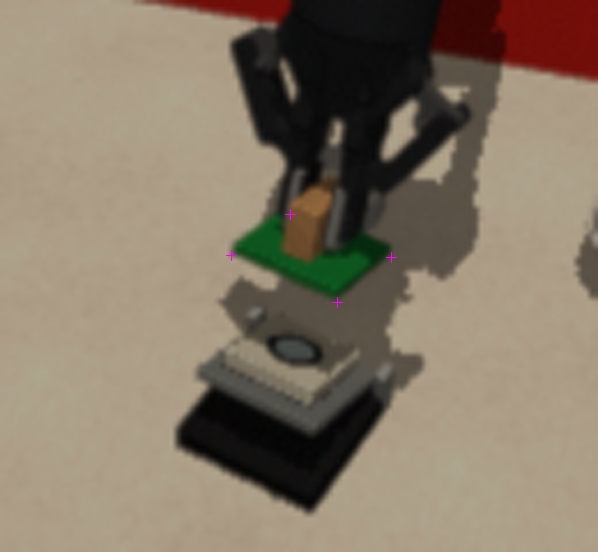

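```bash
python3 -c "
from tgt import *
go(.012,tilt=21.5);go(.005,tilt=21.5)"
```

```text
turn deg [-0.16 -0.48  0.09] shift mm [ 17.   -3.7 -44.7] n [-0.354  0.095  0.93 ] [-0.02 -0.11 -2.46]
turn deg [-0.16 -0.48  0.09] shift mm [ 19.5  -4.3 -51.2] n [-0.354  0.095  0.93 ] [-0.02 -0.11 -2.46]
```

Request:
{"op": "jog_arm", "data": {
  "deltas": [-0.1,-0.2,0,6,-1,-15,0,-0.1,-0.4,0,12,-3,-30,0,-0.2,-0.5,0,15,-3.5,-40,0,-0.2,-0.5,0,17,-4,-44.7,0,-0.2,-0.5,0,19.5,-4.3,-51.2,0,-0.2,-0.5,0,19.5,-4.3,-51.2,0,-0.2,-0.5,0,19.5,-4.3,-51.2,0]
}}

```text
clock: 17.35
position: [0.5592, 0.026, 0.0822]
ee_rot: [0.025, 0.974, -0.128, 0.185]
contact_force: [0.5, -0.0, -1.2]
width: 0.0175
gripper_force: 39.7
```

```bash
cat > st.py <<'E'
from tgt import *
import time
go(.0,tilt=21.5)
s=manip.get_state();n=np.array([-.354,.095,.93]);print(s["contact_force"]@n,s["moment"].round(3),s["position"].round(4),s["ee_rot"].round(3))
E
python3 st.py
```

```text
turn deg [0.03 0.03 0.01] shift mm [ 1.3 -1.4 -4.5] n [-0.354  0.095  0.93 ] [ 0.51 -0.04 -1.2 ]
-1.3033349175095559 [ 0.034  0.24  -0.038] [0.5592 0.026  0.0822] [ 0.025  0.974 -0.128  0.185]
```

Request:
{"op": "jog_arm", "data": {
  "deltas": [0,0,0,0,-1,-2,0,0,0,0,0.5,-1,-3,0,0,0,0,1,-1,-4,0,0,0,0,1.3,-1.3,-4.5,0,0,0,0,1.3,-1.3,-4.5,0,0,0,0,1.3,-1.3,-4.5,0]
}}

```text
clock: 17.95
position: [0.5603, 0.0248, 0.0776]
ee_rot: [0.025, 0.974, -0.128, 0.185]
contact_force: [-0.9, 0.2, -0.0]
width: 0.0175
gripper_force: 39.9
```

```bash
python3 st.py
```

```text
turn deg [0.03 0.02 0.01] shift mm [ 0.1 -0.2  0. ] n [-0.354  0.095  0.93 ] [-0.86  0.23 -0.02]
0.30414604592028976 [0.149 0.296 0.022] [0.5603 0.0248 0.0776] [ 0.025  0.974 -0.128  0.185]
```

Request:
{"op": "jog_arm", "data": {
  "deltas": [0,0,0,0.4,-0.1,-0.9,0,0,0,0,0.7,-0.2,-1.9,0,0,0,0,0.7,-0.2,-1.9,0,0,0,0,0.7,-0.2,-1.9,0]
}}

```text
clock: 18.35
position: [0.5611, 0.0246, 0.0757]
ee_rot: [0.025, 0.974, -0.128, 0.185]
contact_force: [-1.1, 1.1, 2.2]
width: 0.0174
gripper_force: 40.1
```

```bash
python3 st.py
```

```text
turn deg [0.03 0.03 0.  ] shift mm [-0.6  0.   1.9] n [-0.354  0.095  0.93 ] [-1.14  1.09  2.19]
2.5428085046799875 [0.108 0.279 0.109] [0.5611 0.0246 0.0757] [ 0.025  0.974 -0.128  0.185]
```

Request:
{"op": "jog_arm", "data": {
  "deltas": [0,0,0,0.4,-0.1,-0.9,0,0,0,0,0.7,-0.2,-1.9,0,0,0,0,0.7,-0.2,-1.9,0,0,0,0,0.7,-0.2,-1.9,0,0,0,0,0.7,-0.2,-1.9,0]
}}

```text
clock: 18.85
position: [0.5619, 0.0244, 0.0739]
ee_rot: [0.025, 0.974, -0.128, 0.185]
contact_force: [-2.3, 2.4, 4.0]
width: 0.0172
gripper_force: 40.4
```

```bash
python3 st.py
python3 - <<'E'
from h import *
s=np.mean([imaging.get_image("scene").astype(float) for _ in range(6)],0).astype(np.uint8);t=np.mean([imaging.get_image("top").astype(float) for _ in range(4)],0).astype(np.uint8)
cv2.imwrite("pics/s7.png",s)
mosaic([(s,245,235,62,66,9),(t,150,160,70,80,3)],"pics/m10.png")
E
```

```text
turn deg [0.03 0.04 0.  ] shift mm [-1.4  0.2  3.8] n [-0.354  0.095  0.93 ] [-2.3   2.36  4.01]
4.7691721028937435 [0.175 0.207 0.059] [0.5619 0.0244 0.0739] [ 0.025  0.974 -0.128  0.185]
(594, 776, 3)
```

View pics/m10.png

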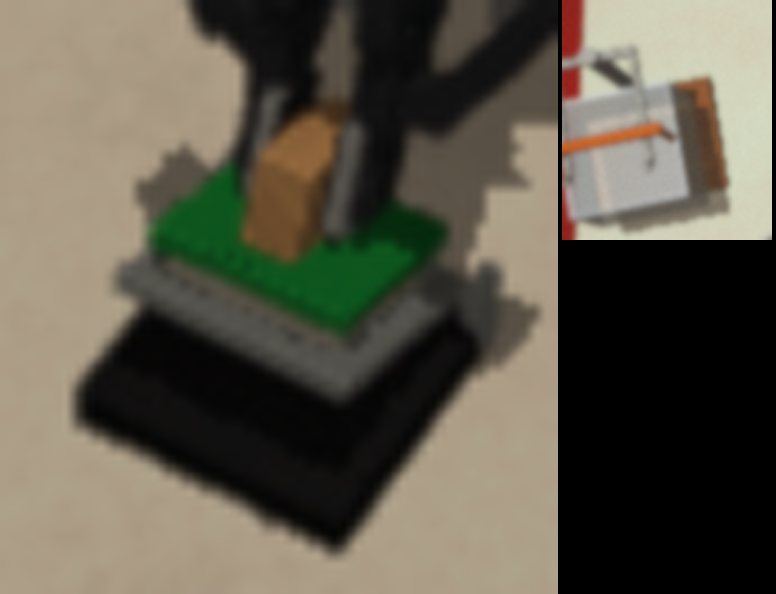

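```bash
cat > avg.py <<'E'
from h import *
np.set_printoptions(precision=3,suppress=True)
F=[];M=[]
for _ in range(16):
    imaging.get_image("scene");s=manip.get_state();F.append(s["contact_force"]);M.append(s["moment"])
print("F",np.mean(F,0),np.std(F,0),"M",np.mean(M,0),np.std(M,0),s["position"].round(4),s["clock"])
E
python3 avg.py
python3 - <<'E'
from h import *
from scipy.spatial.transform import Rotation as R
np.set_printoptions(precision=2,suppress=True)
s=manip.get_state();q=s["ee_rot"];Rm=R.from_quat(q[[1,2,3,0]])
for zz,pp in((.0233-.008,[(152,240),(345,322),(447,228)]),(.0233,[(150,252),(346,338),(446,244)])):
  k=np.array([[-1,1],[-1,-1],[1,-1],[1,1]])*.032
  Q=s["position"]+Rm.apply(np.c_[k,np.full(4,zz)]);pr=proj("scene",Q);print(((pr-[245,235]+.5)*9-.5),pp,Q*1e3)
E
```

```text
F [-1.594  2.3    3.583] [0.513 0.434 0.452] M [0.227 0.111 0.101] [0.032 0.042 0.026] [0.562 0.024 0.074] 20.15
[[263.82 136.32]
 [457.1  223.43]
 [351.8  317.01]
 [150.98 223.02]] [(152, 240), (345, 322), (447, 228)] [[530.23  -0.32  47.83]
 [546.81  61.49  47.81]
 [604.31  46.09  71.3 ]
 [587.74 -15.73  71.33]]
[[259.01 159.62]
 [451.53 246.99]
 [346.31 341.48]
 [146.31 247.23]] [(150, 252), (346, 338), (446, 244)] [[533.07  -1.09  40.39]
 [549.64  60.73  40.37]
 [607.15  45.33  63.86]
 [590.57 -16.49  63.89]]
```

Request:
{"op": "jog_arm", "data": {
  "deltas": [0,0,0,-1.4,0.4,3.7,0,0,0,0,-2.8,0.8,7.4,0,0,0,0,-2.8,0.8,7.4,0,0,0,0,-2.8,0.8,7.4,0]
}}

```text
clock: 20.55
position: [0.5584, 0.025, 0.0808]
ee_rot: [0.025, 0.974, -0.128, 0.185]
contact_force: [0.9, 0.6, -0.1]
width: 0.0173
gripper_force: 39.7
```

```bash
python3 avg.py
cat > edge.py <<'E'
# compare measured tile front edges (scene, green) with those predicted from the TCP pose
from h import *
from scipy.spatial.transform import Rotation as R
np.set_printoptions(precision=2,suppress=True)
s=np.mean([imaging.get_image("scene").astype(float) for _ in range(8)],0).astype(np.uint8)
st=manip.get_state();q=st["ee_rot"];Rm=R.from_quat(q[[1,2,3,0]])
K=8;x,y,w,h=245,225,65,60
b,g,r=cv2.split(cv2.resize(s[y:y+h,x:x+w].astype(np.float32),None,fx=K,fy=K,interpolation=cv2.INTER_CUBIC))
m=((g-np.maximum(r,b))>18).astype(np.uint8)
k=np.array([[-1,1],[-1,-1],[1,-1],[1,1]])*.032
Q=st["position"]+Rm.apply(np.c_[k,np.full(4,.0233)]);pr=(proj("scene",Q)-[x,y]+.5)*K-.5
for nm,A,B in(("front",pr[3],pr[2]),("right",pr[2],pr[1])):   # left->near, near->right: lowest green pixel by column
    cols=np.linspace(A[0]+.15*(B[0]-A[0]),A[0]+.85*(B[0]-A[0]),60).astype(int)
    low=np.array([np.max(np.nonzero(m[:,c])[0],initial=0) for c in cols]);pred=A[1]+(cols-A[0])*(B[1]-A[1])/(B[0]-A[0])
    d=low-pred;f=np.polyfit((cols-cols[0])/(B[0]-A[0]),d,1);print(nm,"offset px",np.median(d)/K,"rise along edge px",f[0]/K,"resid",np.std(d-np.polyval(f,(cols-cols[0])/(B[0]-A[0])))/K)
E
python3 edge.py
```

```text
F [ 0.027  0.029 -1.513] [0.365 0.485 0.437] M [0.057 0.249 0.006] [0.02  0.028 0.033] [0.559 0.025 0.081] 21.35
front offset px -0.29098161486857066 rise along edge px 0.09289157298757833 resid 0.06806630350882206
right offset px -1.194569431577655 rise along edge px -0.0049454509783630925 resid 0.10871039285142636
```

```bash
python3 -c "
from tgt import *
go(.0,tilt=21.5);go(-.004,tilt=21.5)"
```

```text
turn deg [0.03 0.01 0.01] shift mm [ 1.6 -0.5 -3.4] n [-0.354  0.095  0.93 ] [-0.36 -0.18 -1.08]
turn deg [0.03 0.01 0.01] shift mm [ 3.  -0.9 -7.2] n [-0.354  0.095  0.93 ] [-0.36 -0.18 -1.08]
```

Request:
{"op": "jog_arm", "data": {
  "deltas": [0,0,0,0.8,-0.2,-1.7,0,0,0,0,1.6,-0.4,-3.4,0,0,0,0,2.2,-0.6,-5,0,0,0,0,2.6,-0.7,-6.2,0,0,0,0,3,-0.8,-7.2,0,0,0,0,3,-0.8,-7.2,0,0,0,0,3,-0.8,-7.2,0]
}}

```text
clock: 22.45
position: [0.562, 0.0244, 0.0741]
ee_rot: [0.025, 0.974, -0.128, 0.185]
contact_force: [-3.1, 0.6, 3.4]
width: 0.0177
gripper_force: 40.4
```

```bash
python3 avg.py; python3 edge.py
```

```text
F [-2.262  0.682  3.578] [0.676 0.311 0.524] M [-0.028  0.181 -0.02 ] [0.035 0.036 0.023] [0.562 0.024 0.074] 23.25
front offset px -0.3357935821672555 rise along edge px 0.07316247214646018 resid 0.07635104660603052
right offset px -1.1839766237249592 rise along edge px 0.27801198302158875 resid 0.12018779766647474
```

Request:
{"op": "jog_arm", "data": {
  "deltas": [0,0,0,-1.4,0.4,3.7,0,0,0,0,-2.8,0.8,7.4,0,0,0,0,-2.8,0.8,7.4,0,0,0,0,-2.8,0.8,7.4,0]
}}

```text
clock: 24.05
position: [0.5587, 0.0251, 0.081]
ee_rot: [0.025, 0.974, -0.128, 0.185]
contact_force: [0.9, -0.2, -0.3]
width: 0.0174
gripper_force: 39.7
```

```bash
python3 avg.py; python3 edge.py; python3 -c "
from tgt import *
go(.003,tilt=22.5,yaw=-16.5);go(-.004,tilt=22.5,yaw=-16.5)"
```

```text
F [ 0.131  0.141 -1.303] [0.354 0.472 0.524] M [0.071 0.26  0.   ] [0.029 0.017 0.028] [0.559 0.025 0.081] 24.85
front offset px -0.30754214608337804 rise along edge px -0.03246171231761141 resid 0.08411175582391049
right offset px -1.2035794366956587 rise along edge px -0.029016004002139616 resid 0.10839812247850272
turn deg [-0.24 -0.95 -1.5 ] shift mm [-0.1  0.1 -1. ] n [-0.367  0.109  0.924] [ 0.26  0.15 -1.22]
turn deg [-0.24 -0.95 -1.5 ] shift mm [ 2.5 -0.6 -7.5] n [-0.367  0.109  0.924] [ 0.26  0.15 -1.22]
```

Request:
{"op": "jog_arm", "data": {
  "deltas": [-0.2,-0.9,-1.5,-0.1,0.1,-1,0,-0.2,-0.9,-1.5,-0.1,0.1,-1,0,-0.2,-0.9,-1.5,0.7,-0.1,-3,0,-0.2,-0.9,-1.5,1.5,-0.3,-5,0,-0.2,-0.9,-1.5,2,-0.5,-6.3,0,-0.2,-0.9,-1.5,2.5,-0.6,-7.5,0,-0.2,-0.9,-1.5,2.5,-0.6,-7.5,0,-0.2,-0.9,-1.5,2.5,-0.6,-7.5,0]
}}

```text
clock: 26.05
position: [0.5617, 0.0246, 0.074]
ee_rot: [0.028, 0.971, -0.141, 0.193]
contact_force: [-1.4, 2.3, 2.2]
width: 0.0175
gripper_force: 40.3
```

```bash
python3 avg.py; python3 edge.py; python3 -c "
from tgt import *
go(-.004,tilt=22.5,yaw=-16.5)"
```

```text
F [-1.989  1.579  2.949] [0.508 0.517 0.407] M [0.269 0.183 0.12 ] [0.027 0.046 0.03 ] [0.562 0.025 0.074] 26.85
front offset px -0.2308952766742145 rise along edge px -0.08704745176005946 resid 0.0402308165656549
right offset px -1.1222007426402847 rise along edge px -0.0008584254797505426 resid 0.1299089585369341
turn deg [-0.04 -0.03  0.  ] shift mm [-0.2 -0.  -0.1] n [-0.367  0.109  0.924] [-2.01  2.02  3.28]
```

Request:
{"op": "jog_arm", "data": {
  "deltas": [0,0,0,0.2,-0.1,-0.5,0,0,0,0,0.4,-0.1,-0.9,0,0,0,0,0.4,-0.1,-0.9,0,0,0,0,0.4,-0.1,-0.9,0,0,0,0,0.4,-0.1,-0.9,0]
}}

```text
clock: 27.75
position: [0.5621, 0.0245, 0.073]
ee_rot: [0.028, 0.971, -0.141, 0.193]
contact_force: [-1.1, 1.7, 4.3]
width: 0.017
gripper_force: 40.5
```

```bash
python3 avg.py; python3 edge.py
python3 - <<'E'
from h import *
im=imaging.get_image("scene")  # hood bar still where it was after release?
f=lambda i:np.argwhere(cv2.inRange(cv2.cvtColor(i[200:240,385:445],cv2.COLOR_BGR2HSV),(5,150,100),(18,255,255))).mean(0)
print(f(cv2.imread("pics/s4.png")),f(im))
E
```

```text
F [-1.619  1.928  4.347] [0.46  0.438 0.437] M [ 0.325 -0.006  0.166] [0.035 0.03  0.023] [0.562 0.024 0.073] 28.55
front offset px -0.28873436878464176 rise along edge px -0.05136453721632253 resid 0.048484424041698025
right offset px -1.059087923886917 rise along edge px -0.034558164584962435 resid 0.10311218855738102
[31.45555556 39.88333333] [31.48087432 39.64480874]
```

Run:
```python
from h import *
np.set_printoptions(precision=3,suppress=True)
g=cv2.cvtColor(cv2.imread("pics/s5.png"),cv2.COLOR_BGR2GRAY).astype(float)
K=9;x,y,w,h=253,247,50,54
G=cv2.resize(g[y:y+h,x:x+w],None,fx=K,fy=K,interpolation=cv2.INTER_CUBIC)
px=lambda p:(np.array(p)+.5)/K-.5+[x,y]
def edge(c0,r0,c1,r1,win=18,sign=-1):  # strongest vertical gradient near a guess line
    P=[]
    for c in np.arange(c0,c1,3):
        r=r0+(c-c0)*(r1-r0)/(c1-c0);lo=int(r-win);d=np.diff(cv2.GaussianBlur(G[lo-1:lo+2*win,c-1:c+2].mean(1)[:,None],(1,9),0)[:,0])*sign
        i=int(np.argmax(d));P.append([c,lo-.5+i])
    P=np.array(P,float);f=np.polyfit(P[:,0],P[:,1],1);k=abs(P[:,1]-np.polyval(f,P[:,0]))<4;f=np.polyfit(P[k,0],P[k,1],1)
    return f,np.std(P[k,1]-np.polyval(f,P[k,0]))/K,k.mean()
rb=edge(290,280,370,212);print("bed right lower",rb)
fb=edge(70,200,250,287);print("bed front lower",fb)
fr=edge(285,415,390,270,22,+1);print("foot right bottom",fr);ff=edge(30,327,240,430,18,+1);print("foot front bottom",ff)
def sl(P,d): q=proj("scene",[P,P+d*.05]);e=q[1]-q[0];return e[1]/e[0]
pr=lambda f,c:px((c,np.polyval(f,c)))
for nm,f,a,b in(("foot right",fr[0],290,385),("foot front",ff[0],40,240)):
    A,B=onz("scene",pr(f,a),0),onz("scene",pr(f,b),0);print(nm,np.degrees(np.arctan2(*(B-A)[:2][::-1])))
N=np.array([.61,.045,.052])
for yaw in(-14,-15,-16,-17):
    yy=np.radians(yaw);print(yaw,"front pred",round(sl(np.array([.61,.01,.052]),np.array([-np.sin(yy),np.cos(yy),0])),3),"right:",[(T,round(sl(N-np.array([.03,-.01,.01]),-np.array([np.cos(yy)*np.cos(np.radians(T)),np.sin(yy)*np.cos(np.radians(T)),np.sin(np.radians(T))])),3)) for T in(18,20,22,24,26)])
```

```text
bed right lower (array([ -0.883, 530.957]), np.float64(0.22063738571166133), np.float64(0.7777777777777778))
bed front lower (array([  0.495, 161.221]), np.float64(0.12053986822672262), np.float64(0.9666666666666667))
foot right bottom (array([ -1.395, 820.848]), np.float64(0.22814172274177924), np.float64(0.8857142857142857))
foot front bottom (array([  0.51, 311.48]), np.float64(0.22940792315040456), np.float64(0.8285714285714286))
foot right 164.13010369965468
foot front 74.36603567429921
-14 front pred 0.46 right: [(18, np.float64(-1.048)), (20, np.float64(-0.998)), (22, np.float64(-0.947)), (24, np.float64(-0.894)), (26, np.float64(-0.84))]
-15 front pred 0.479 right: [(18, np.float64(-1.001)), (20, np.float64(-0.953)), (22, np.float64(-0.903)), (24, np.float64(-0.852)), (26, np.float64(-0.799))]
-16 front pred 0.498 right: [(18, np.float64(-0.957)), (20, np.float64(-0.91)), (22, np.float64(-0.862)), (24, np.float64(-0.812)), (26, np.float64(-0.761))]
-17 front pred 0.518 right: [(18, np.float64(-0.915)), (20, np.float64(-0.869)), (22, np.float64(-0.822)), (24, np.float64(-0.774)), (26, np.float64(-0.724))]
```

```bash
python3 -c "
from rig import manip
print(manip.sign_off())"
```

```text
the job is handed in; nothing more can be done
None
```

I handed the job in at about 29 s: the hood hangs released on both prongs, and the green tile is still gripped and pressed on the plate. By my estimates the plate gives about 4 mm and the tile's slope is within about 2° of the plate's (3.4° allowed). The hand-in call returned no verdict.

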